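Tip the nuts to the yellow end of the parts box, then open it

ROBOT

A 6-joint arm with a two-finger parallel gripper is mounted at the origin on the work surface. World frame = base frame: x ahead of the robot, y to its left, z up, the work surface at z = 0. Lengths are in mm, angles in rad, forces in N, time in s.
With the tool pointing down it reaches from about 400 to 925 mm from the base axis. Payload 12.5 kg.
Tool frame: the origin (TCP) lies where the fingers leave the gripper's body, on its centre line; the fingertips stand 78 mm ahead of it and the grasp point (between the pads) lies 59 mm ahead of it (env.tip_extent is the distance from the TCP to the fingertips, in mm); z points along the fingers, y is the direction in which the jaws open and shut (so a half turn about z gives the same grasp; the last joint's range is limited). The gripper opens to 95 mm and grips with 3 to 60 N. Pads are 20 mm wide; open, the fingers measure 119 mm over their backs; the gripper's body (75 mm by 180 mm) begins 59 mm behind the grasp point.
Start: joints at [1.138, 0.491, 1.559, -0, 1.092, -0.106], TCP at [200.614, 591.939, 292.261] pointing down, gripper open.
Joint ranges: [-3.1, 3.1], [-0.84, 2.19], [0.05, 2.79], [-1.13, 4.28], [0.06, 2.93], [-2.69, 2.69]. Speed limits (rad/s): [2.22, 2.22, 2.79, 3.14, 3.14, 3.14].

INTERFACE

Orientations are given as [roll, pitch, yaw] about the fixed x, y, z axes, in that order (R = Rz(yaw) Ry(pitch) Rx(roll)).
In Python, from cell import env gives the robot as it stands. The module is installed in compiled form; this text tells all that it offers.
- The arm moves only by the tool play_rows, never from a script. Its argument "targets" is a list of rows, each an object with "linear": the shift along the tool's x, y, z in mm, a list of three; "turn": the turn about the tool's z in rad. A call has 1 to 20 rows; each row is the pose to reach, as a shift and turn from the pose commanded when the call began, along the tool's axes at that moment; what a row does not reach only later rows make up. A row lasts 1/8 s, in which the tool goes at most 62.5 mm and 10.7 degrees, less where a joint would pass 70% of its speed; a pose out of reach is approached as far as the arm can. A call with a gripper value outside its range is refused whole. "hand" is the finger opening in mm, from 0 to 95.1, set as the call begins (left out, the last holds). The fingers move at their own pace and stop on an object; the grip force is fixed at half the most. Time passes only in rows, so rows that repeat a pose let the fingers close. It gives the time, the measured TCP pose, the force and the opening at its end, in the units of the state.
- env.state(): the state, without advancing time (a new reading comes with each control period).
- env.read_camera(name): name is "scene" or "top"; returns (picture, depth): 400x640x3 uint8, red, green, blue; 400x640 float32, mm along the optical axis (not along the pixel's ray), 0 where there is no reading.
- env.camera_params(name): a dict with "fx", "fy", "cx", "cy" (pixels), "R" (3x3) and "t" (3): a world point X has camera coordinates R X + t. Camera axes: x right, y down, z forward; pixel columns grow to the right and rows downward; lengths in mm; the calibration is good to about 2 mm. A picture is of the moment at which its call begins. camera_params takes no time and is no camera call.
- env.job_done(): hands the job in, once; it reports no verdict.
The state is a dict: "t": time; "joints": joint angles; "qvel": joint speeds; "tau": joint torques, N m; "eef_pos": TCP position; "tcp_rot": TCP orientation; "ft_force": force on the tool from outside, world axes, zero at the start; "moment": the same for the moment, N m; "opening": opening from 0.0 (shut) to 1.0 (fully open).
Only numpy, scipy, OpenCV 4.12 (cv2) and the standard library are available. Lean on these libraries where they do the work, as an engineer would, in place of code of your own. Each camera call takes 0.05 s, during which the arm holds its last target.

TASK

The four nuts for the flange cover lie scattered in the closed parts box. Keeping its loose lid on, pick the box up by its sides and tilt it yellow end down until all four nuts have slid together against the yellow end, then set it back flat on the bench so that they stay there. Then lift the lid off and lay it gently, flat and grip upwards, on the green rubber mat, without disturbing the flange cover, spanner or grease tin.

Things in the scene. Friction and masses are not known exactly. Their poses are not given: they have to be found in the camera images.
- box_mid (a point): Centre (20 mm above its underside) of the loose blue plastic parts box: 159 mm long (x) x 63 wide (y) x 40 high (z), walls 4.5 mm, floor 4 mm, inside 150 x 54 x 36 mm; about 0.2 kg plus nuts and lid. x points from the yellow end to the plain end, z up; the yellow end points away from the robot or to either side. The long sides are plain: grip across y, over the closed lid, which is 1.5 mm narrower than the box on each side.
- yellow_end (a point): Middle of the box's yellow end wall (at -x), on its inside face, half-way up; axes as the box's; 75 mm from the box's centre. Outside, a yellow label lip 46 mm wide juts out 10 mm from this wall, 20 to 34 mm above the underside.
- lid_grip (a point): Centre (half-way up) of the black bar grip in the middle of the loose clear lid: 50 mm long (x) x 14 wide (y) x 22 high; axes as the box's when closed. The lid's plate has its top 11 mm below this point, so take the bar with the finger tips. Closed, this point is 54 mm, and the bar's top 65 mm, above the box's underside.
- lid_foot (a point): Centre of the underside of the lid, 19 mm below lid_grip: the lower edge of its locating lip (147 x 51 mm, 5 mm deep), which sits in the box's mouth with 1.5 mm play; above it a clear plate 156 x 60 x 3 mm. About 0.08 kg. Nothing else holds the lid: it lifts straight off, and stays on by its weight while the box is tilted lengthwise up to about 45 degrees.
- nut1_mid (a point): Centre of hexagon nut 1 of 4, loose in the box: zinc-plated steel, 17 mm across flats, 20 mm across corners, 8.4 mm thick, 11.5 g, lying flat on the box's floor. Nuts slide on the plastic once it is tilted by about 11 to 17 degrees, and stay where they are when it is level. z is the nut's axis.
- nut2_mid (a point): Centre of hexagon nut 2 of 4, loose in the box: zinc-plated steel, 17 mm across flats, 20 mm across corners, 8.4 mm thick, 11.5 g, lying flat on the box's floor. Nuts slide on the plastic once it is tilted by about 11 to 17 degrees, and stay where they are when it is level. z is the nut's axis.
- nut3_mid (a point): Centre of hexagon nut 3 of 4, loose in the box: zinc-plated steel, 17 mm across flats, 20 mm across corners, 8.4 mm thick, 11.5 g, lying flat on the box's floor. Nuts slide on the plastic once it is tilted by about 11 to 17 degrees, and stay where they are when it is level. z is the nut's axis.
- nut4_mid (a point): Centre of hexagon nut 4 of 4, loose in the box: zinc-plated steel, 17 mm across flats, 20 mm across corners, 8.4 mm thick, 11.5 g, lying flat on the box's floor. Nuts slide on the plastic once it is tilted by about 11 to 17 degrees, and stay where they are when it is level. z is the nut's axis.
- mat_top (a point): Centre of the upper face of the fixed green rubber mat, 200 mm (x) x 140 mm (y) x 3 mm thick, flat on the bench, to the left or right of the box.
- flange: Bystander, not to be moved: blue cast flange cover lying flat, 130 mm diameter, 18 mm thick, with a hub and four brass-coloured studs to 48 mm height. Origin at the centre of its underside.
- spanner: Bystander, not to be moved: steel spanner lying flat, 220 mm long along its x, beyond the box. Origin under its middle.
- grease_tin: Bystander, not to be moved: red tin, 68 mm diameter, 85 mm high, standing upright beyond the box to the left. Origin at the centre of its underside.

How it is judged:
By the outcome, as a careful person would: the job done as asked, in the order asked, and still so for the second after the job is handed in, with the robot touching nothing.
It also fails if it takes over 59 s, if anything falls off the work surface, if the arm or the gripper's body presses on something with over 40 N, if the wrist force passes 120 N, or if a joint passes its speed limit or range.

## Working session

There is one attempt and no reset: what is moved stays moved. The work goes in short steps, Python scripts to look and compute and a tool call to move; the robot and the scene stay as the last step left them, time stands still between calls to the robot, and variables do not carry over. Pictures are saved under pics/ and viewed, and the job is handed in when it is done.

Besides the shell and the picture viewer there is one more tool, called in YAML: its name, and indented under it one key for each argument. play_rows: Moves the arm, as the interface text tells. Its arguments: {"type":"object","properties":{"targets":{"type":"array","items":{"type":"object","properties":{"linear":{"type":"array","items":{"type":"number"}},"turn":{"type":"number"}}}},"hand":{"type":"number"}},"required":["targets"]}

```bash
mkdir -p pics; ls
python3 - <<'E'
from cell import env
import cv2,numpy as np
print(env.state()); print(env.tip_extent)
for n in ("scene","top"):
    p,d=env.read_camera(n); np.savez(f"pics/{n}0.npz",p=p,d=d)
    cv2.imwrite(f"pics/{n}0.png",p[:,:,::-1]); c=env.camera_params(n); print(n,c, (-np.array(c["R"]).T@np.array(c["t"])))
E
```

```text
pics
{'t': 0.0, 'joints': array([ 1.13840172e+00,  4.91578786e-01,  1.55946085e+00,  2.91885443e-06,
        1.09173308e+00, -1.05582980e-01]), 'qvel': array([ 0.00011135,  0.00133277,  0.00070433,  0.00094517, -0.00027431,
       -0.00034965]), 'tau': array([ 1.82947997e-04, -6.12648368e+01, -2.58179265e+01,  6.92499080e-02,
        4.82226012e-02, -4.19816092e-05]), 'eef_pos': array([200.53811837, 591.77739123, 291.64583551]), 'tcp_rot': array([-3.14041943e+00, -1.26937445e-04,  2.81477961e+00]), 'ft_force': array([-0.52279255,  0.10605162,  0.12252817]), 'moment': array([-0.01935849,  0.01439076,  0.0304596 ]), 'opening': 0.9983130482556044}
77.60000000000001
scene {'fx': 380.71514886338707, 'fy': 380.71514886338707, 'cx': 323.4133261583773, 'cy': 204.20140902461856, 'R': array([[-1.08071551e-01,  9.94142833e-01, -7.53165892e-04],
       [ 7.79478153e-01,  8.42654522e-02, -6.20735969e-01],
       [-6.17036749e-01, -6.76709749e-02, -7.84019317e-01]]), 't': array([  86.14638238, -440.56000601, 1334.73219882])} [1176.29568903   41.80480868  773.0492679 ]
top {'fx': 487.0432158858292, 'fy': 487.0432158858292, 'cx': 316.7904603229708, 'cy': 205.81838690556577, 'R': array([[ 0.02002979, -0.99962388, -0.01873271],
       [-0.98932703, -0.01711175, -0.14470388],
       [ 0.14432891,  0.02143117, -0.98929767]]), 't': array([  -8.87869432,  617.05982674, 1182.15054313])} [ 440.0333114   -23.65124714 1258.62340316]
```

View pics/scene0.png

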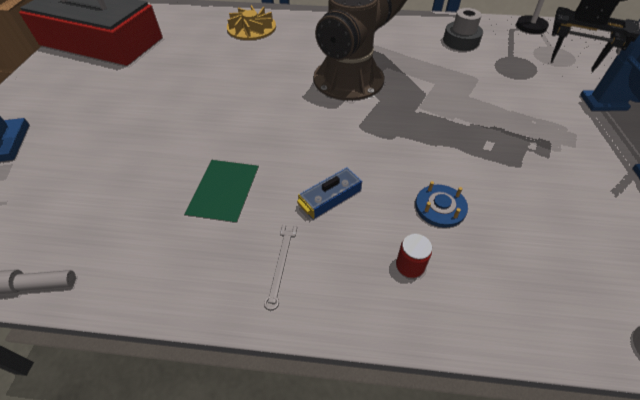

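View pics/top0.png

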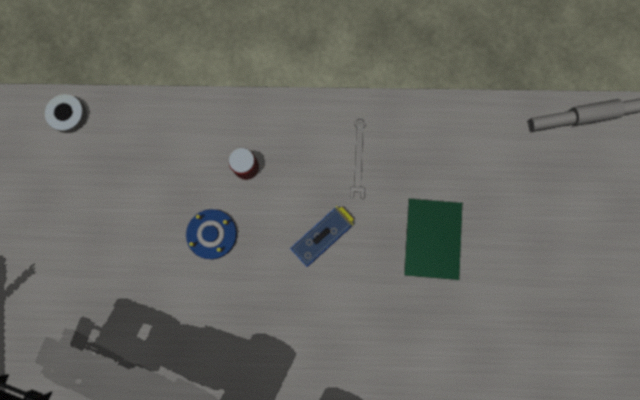

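The scene view shows the box at about (330,192) with its yellow end at (305,205) and the mat at (222,190). In the top view the box is at (322,236), its yellow end at (345,214), the mat at (434,239), the flange at (211,234), the tin at (243,163) and the spanner at (359,160). Next I measure these positions.

```bash
cat > h.py <<'E'
import numpy as np,cv2
from cell import env
def C(n):
    c=env.camera_params(n); return c["fx"],c["fy"],c["cx"],c["cy"],np.array(c["R"]),np.array(c["t"])
def ray(n,u,v,z):
    fx,fy,cx,cy,R,t=C(n); o=-R.T@t; d=R.T@np.array([(u-cx)/fx,(v-cy)/fy,1]); return o+d*(z-o[2])/d[2]
def proj(n,X):
    fx,fy,cx,cy,R,t=C(n); q=R@np.array(X,float)+t; return np.array([fx*q[0]/q[2]+cx,fy*q[1]/q[2]+cy])
def cloud(n,d):
    fx,fy,cx,cy,R,t=C(n); v,u=np.mgrid[:d.shape[0],:d.shape[1]]
    P=np.stack([(u-cx)/fx*d,(v-cy)/fy*d,d],-1)-t
    return P@R
def blobs(m,amin=20):
    k,l,s,c=cv2.connectedComponentsWithStats(m.astype(np.uint8)*255)
    return [(l==i,s[i,4],c[i]) for i in range(1,k) if s[i,4]>=amin]
E
python3 - <<'E'
from h import *
for n in ("top","scene"):
    f=np.load(f"pics/{n}0.npz"); p,d=f["p"],f["d"]; W=cloud(n,d)
    h=cv2.cvtColor(p,cv2.COLOR_RGB2HSV); H,S,V=[h[...,i].astype(int) for i in range(3)]
    roi=(np.abs(W[...,0]-600)<350)&(np.abs(W[...,1])<450)
    for nm,m in dict(yellow=(H>20)&(H<35)&(S>120)&(V>80),blue=(H>100)&(H<125)&(S>90)&(V>50),green=(H>60)&(H<90)&(S>100),red=((H<8)|(H>172))&(S>120)).items():
        for b,a,c in blobs(m&roi,15):
            q=np.argwhere(b)[:,::-1].astype(np.float32); r=cv2.minAreaRect(q); w=W[b]
            print(n,nm,a,c.round(1),"rect",np.round(r[0],1),np.round(r[1],1),round(r[2]),"med",np.median(w,0).round(0),"z90",np.percentile(w[:,2],[5,50,95]).round(0))
    a=p[190:280,280:370] if n=="top" else p[155:225,280:380]
    cv2.imwrite(f"pics/crop_{n}0.png",cv2.resize(a[:,:,::-1],None,fx=6,fy=6,interpolation=cv2.INTER_CUBIC))
f=np.load("pics/top0.npz");W=cloud("top",f["d"]);
print(W[230:243,316:330,2].round(0))
E
```

```text
top yellow 94 [345.7 214. ] rect [345.5 214. ] [19.1  4.9] 45 med [599. -71.  35.] z90 [28. 35. 43.]
top blue 1215 [211.6 234.2] rect [211. 234.] [48.1 49.5] 45 med [542. 270.  19.] z90 [14. 19. 23.]
top blue 953 [321.3 237.1] rect [320.1 237.3] [24.8 59.1] 47 med [537. -12.  43.] z90 [38. 43. 47.]
top blue 197 [209.5 233.1] rect [209.5 233. ] [14. 15.] 90 med [544. 273.  31.] z90 [26. 31. 36.]
top green 3945 [433.2 238.9] rect [433.4 238.9] [53.1 76.1] 3 med [ 542. -297.    3.] z90 [-1.  3.  7.]
top red 75 [247.2 172.6] rect [248.6 171.6] [ 9.2 22.5] 60 med [693. 179.  61.] z90 [32. 61. 74.]
scene yellow 124 [304.4 204.6] rect [304.  204.5] [21.9  6.4] 45 med [602. -69.  34.] z90 [28. 34. 41.]
scene blue 460 [337.1 198.8] rect [337.5 198.2] [ 9.6 58.1] 58 med [567.  10.  26.] z90 [ 7. 26. 41.]
scene blue 987 [441.3 205.8] rect [441.5 204.5] [51.4 38.9] 27 med [557. 272.  17.] z90 [15. 17. 19.]
scene blue 175 [442.5 200.6] rect [442.5 200.5] [15.6 12.7] 45 med [547. 273.  29.] z90 [27. 29. 31.]
scene green 2836 [222.1 190.8] rect [221. 190.] [50.4 70.9] 21 med [ 554. -297.    2.] z90
[... 573 characters left out ...]
.   66.   63.   63.   63.   66. 1259.   66.   63.   41.   46.
    44.   42.]
 [  62.   69.   66.   66.   66.   64.   66.   64.   59.   43.   43.   40.
    41.   44.]
 [  66.   67.   63.   62.   65.   62.   67.   57.   44.   49.   44.   41.
    39.   45.]
 [  66.   68.   65.   70.   65.   63.   53.   47.   48.   42.   40.   48.
    37.   41.]
 [  62.   62.   66.   69.   65.   53.   44.   44.   48.   42.   43.   44.
    44.   45.]
 [  68.   62.   61.   64.   50.   42.   46.   45.   41.   40.   42.   39.
    43.   42.]
 [  67.   68.   65.   45.   44.   46.   41.   40.   46.   43.   43.   46.
    42.   41.]
 [  67.   64.   43.   43.   42.   41.   44.   45.   45.   45.   44.   44.
    46.   43.]]
```

```bash
ls pics
```

```text
crop_scene0.png
crop_top0.png
scene0.npz
scene0.png
top0.npz
top0.png
```

View pics/crop_top0.png

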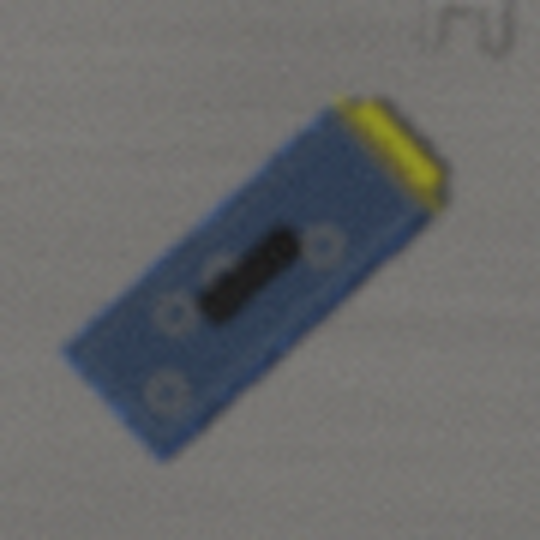

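Run:
```python
from h import *
# box + bar measures using depth: top faces z>30 cluster near the box
out={}
for n in ("top","scene"):
    f=np.load(f"pics/{n}0.npz"); p,d=f["p"],f["d"]; W=cloud(n,d)
    near=(np.hypot(W[...,0]-540,W[...,1]+15)<110)
    bar=near&(W[...,2]>54)&(p.max(-1)<70)
    b=max(blobs(bar,10),key=lambda x:x[1])[0]
    q=np.argwhere(b)[:,::-1]; g=np.array([ray(n,u,v,65)[:2] for u,v in q])
    if n=="top":
        r=cv2.minAreaRect(g.astype(np.float32)); print("bar",n,r,"mean",g.mean(0))
    top=near&(W[...,2]>35)&(W[...,2]<51)
    b=max(blobs(top,50),key=lambda x:x[1])[0]
    cs,_=cv2.findContours(b.astype(np.uint8),cv2.RETR_EXTERNAL,cv2.CHAIN_APPROX_NONE)
    g=np.array([ray(n,u,v,41)[:2] for u,v in cs[0][:,0]]); r=cv2.minAreaRect(g.astype(np.float32)); print("top",n,r)
    # yellow
    h=cv2.cvtColor(p,cv2.COLOR_RGB2HSV); H,S,V=[h[...,i].astype(int) for i in range(3)]
    y=(H>20)&(H<35)&(S>120)&(V>80)&near
    b=max(blobs(y,15),key=lambda x:x[1])[0]; q=np.argwhere(b)[:,::-1]
    g=np.array([ray(n,u,v,34)[:2] for u,v in q]); print("yellow z34",n,g.mean(0), cv2.minAreaRect(g.astype(np.float32)))
    m=(H>60)&(H<90)&(S>100); b=max(blobs(m,500),key=lambda x:x[1])[0]; q=np.argwhere(b)[:,::-1]
    g=np.array([ray(n,u,v,3)[:2] for u,v in q]); print("mat",n,g.mean(0), cv2.minAreaRect(g.astype(np.float32)))
```

```text
bar top ((541.9921264648438, -9.60845947265625), (13.912235260009766, 48.66691589355469), 46.08926773071289) mean [541.93968424  -9.48615151]
top top ((545.70166015625, -12.820945739746094), (63.17341613769531, 167.83023071289062), 43.325618743896484)
yellow z34 top [598.98335535 -70.75257926] ((599.0357055664062, -70.2421875), (48.38352584838867, 12.609232902526855), 45.53845977783203)Traceback (most recent call last):
  File "<stdin>", line 22, in <module>
  File "h.py", line 6, in ray
    fx,fy,cx,cy,R,t=C(n); o=-R.T@t; d=R.T@np.array([(u-cx)/fx,(v-cy)/fy,1]); return o+d*(z-o[2])/d[2]
                    ~^^^
  File "h.py", line 4, in C
    c=env.camera_params(n); return c["fx"],c["fy"],c["cx"],c["cy"],np.array(c["R"]),np.array(c["t"])
ValueError: time passes only in moves, steps and waits
```

The crop shows four nuts at (218,272), (325,245), (175,315) and (168,393), scattered, with the yellow end at upper right. The script failed because camera_params was called too often, so I'll cache it.

```bash
sed -i 's/^def C(n)/import functools\n@functools.lru_cache(None)\ndef C(n)/' h.py
python3 - <<'E'
from h import *
print(env.state()["t"])
for n in ("top","scene"):
    f=np.load(f"pics/{n}0.npz"); p,d=f["p"],f["d"]; W=cloud(n,d)
    near=(np.hypot(W[...,0]-540,W[...,1]+15)<110)
    bar=near&(W[...,2]>44)&(p.max(-1)<70)
    for b,a,c in blobs(bar,10): 
        q=np.argwhere(b)[:,::-1]; g=np.array([ray(n,u,v,65)[:2] for u,v in q]); print("bar",n,a,cv2.minAreaRect(g.astype(np.float32)))
    if n=="scene":
        h=cv2.cvtColor(p,cv2.COLOR_RGB2HSV); H,S,V=[h[...,i].astype(int) for i in range(3)]
        top=near&(W[...,2]>38)&(W[...,2]<48)
        b=max(blobs(top,50),key=lambda x:x[1])[0]
        cs,_=cv2.findContours(b.astype(np.uint8),cv2.RETR_EXTERNAL,cv2.CHAIN_APPROX_NONE)
        g=np.array([ray(n,u,v,41)[:2] for u,v in cs[0][:,0]]); r=cv2.minAreaRect(g.astype(np.float32)); print("top",n,r)
        y=(H>20)&(H<35)&(S>120)&(V>80)&near
        b=max(blobs(y,15),key=lambda x:x[1])[0]; q=np.argwhere(b)[:,::-1]
        g=np.array([ray(n,u,v,30)[:2] for u,v in q]); print("yellow",n,g.mean(0))
    h=cv2.cvtColor(p,cv2.COLOR_RGB2HSV); H,S,V=[h[...,i].astype(int) for i in range(3)]
    # blue side/top edge lines: long-edge direction
    bl=(H>100)&(H<125)&(S>90)&(V>50)&near
    b=max(blobs(bl,50),key=lambda x:x[1])[0]
    if n=="top":
        cs,_=cv2.findContours(b.astype(np.uint8),cv2.RETR_EXTERNAL,cv2.CHAIN_APPROX_NONE)
        g=np.array([ray(n,u,v,40)[:2] for u,v in cs[0][:,0]]); print("bluetop",cv2.minAreaRect(g.astype(np.float32)))
        s,ce=cv2.PCACompute(g.astype(np.float32),None)[1],g.mean(0); print(np.degrees(np.arctan2(s[0,1],s[0,0])),ce)
    m=(H>60)&(H<90)&(S>100)&(np.abs(W[...,0]-540)<150)&(np.abs(W[...,1]+297)<150); b=max(blobs(m,500),key=lambda x:x[1])[0]; q=np.argwhere(b)[:,::-1]
    g=np.array([ray(n,u,v,3)[:2] for u,v in q]); print("mat",n,g.mean(0), cv2.minAreaRect(g.astype(np.float32)))
E
```

```text
0.1
bar top 136 ((541.19384765625, -10.31711196899414), (17.069421768188477, 52.23189926147461), 41.681365966796875)
bluetop ((538.396728515625, -7.397148132324219), (62.307960510253906, 147.85726928710938), 44.18592834472656)
126.47107 [538.24017496  -2.25210967]
mat top [ 542.84312874 -297.26112727] ((543.93310546875, -297.150146484375), (134.1583251953125, 193.8463897705078), 86.33790588378906)
bar scene 151 ((551.8869018554688, -8.48392105102539), (23.97475242614746, 56.120826721191406), 43.50117111206055)
top scene ((545.4718627929688, -9.814598083496094), (64.95713806152344, 159.49888610839844), 43.39938735961914)
yellow scene [597.82832642 -69.35616704]
mat scene [ 552.16478098 -297.0350805 ] ((546.488037109375, -296.95751953125), (135.31735229492188, 194.77964782714844), 86.2796859741211)
```

Run:
```python
from h import *
f=lambda x,y,z:ray("top",280+x/6-.42,190+y/6-.42,z)[:2]
a,b=f(65,350,40),f(160,460,40); c=f(335,100,40); e=f(437,208,40)
print(a,b,(a+b)/2,np.linalg.norm(a-b)); 
for p,q in((a,c),(b,e)): print(np.degrees(np.arctan2(*(p-q)[::-1])),np.linalg.norm(p-q))
print("ctr",(a+b+c+e)/4)
# depth mask of box, rotating calipers by percentile
for n in("top","scene"):
    g=np.load(f"pics/{n}0.npz");W=cloud(n,g["d"]).reshape(-1,3)
    for th in(132,133,134,135,136):
        u=np.array([np.cos(np.radians(th)),np.sin(np.radians(th))]);v=np.array([-u[1],u[0]])
        P=W[(W[:,2]>38)&(W[:,2]<50)&(np.hypot(W[:,0]-542,W[:,1]+9.5)<105)][:,:2]-[542,-9.5]
        print(n,th,np.percentile(P@u,[.5,99.5]).round(1),np.percentile(P@v,[.7,99.3]).round(1))
sp=np.load("pics/top0.npz"); W=cloud("top",sp["d"]); print("spanner",ray("top",358,198,5),ray("top",352,196,5),ray("top",364,196,5))
```

```text
[510.33744962  66.56470563] [465.62929315  25.91029058] [487.98337138  46.23749811] 60.42847605983333
134.02846931616483 154.2434080108607
133.2825953131868 156.01898133465951
ctr [541.52531542  -9.88225987]
top 132 [-79.5  78.1] [-32.2  31. ]
top 133 [-79.4  78.1] [-31.7  30.5]
top 134 [-79.5  78. ] [-31.6  30.5]
top 135 [-79.6  78. ] [-32.1  31.1]
top 136 [-79.9  78. ] [-33.1  32. ]
scene 132 [-80.6  76. ] [-33.2  29.8]
scene 133 [-80.4  75.9] [-32.6  29.5]
scene 134 [-80.3  75.9] [-32.4  29.7]
scene 135 [-80.3  75.8] [-32.5  30.9]
scene 136 [-80.7  75.9] [-33.4  31.8]
spanner [ 645.35018786 -103.38370513    5.        ] [650.36469236 -87.7315438    5.        ] [ 650.89251247 -118.94616071    5.        ]
```

play_rows:
  targets:
    - {"linear": [-18,-17,0],"turn": 0.02}
    - {"linear": [-45,-42,0],"turn": 0.05}
    - {"linear": [-80,-76,5],"turn": 0.09}
    - {"linear": [-120,-114,10],"turn": 0.13}
    - {"linear": [-164,-156,20],"turn": 0.18}
    - {"linear": [-208,-198,30],"turn": 0.23}
    - {"linear": [-252,-240,40],"turn": 0.28}
    - {"linear": [-296,-282,50],"turn": 0.33}
    - {"linear": [-336,-319,65],"turn": 0.37}
    - {"linear": [-376,-357,80],"turn": 0.41}
    - {"linear": [-407,-387,95],"turn": 0.44}
    - {"linear": [-429,-408,105],"turn": 0.47}
    - {"linear": [-442,-420,110],"turn": 0.481}
    - {"linear": [-442,-420,110],"turn": 0.481}
  hand: 95

```text
t: 1.85
eef_pos: [484.5, 51.9, 182.0]
tcp_rot: [-3.141, -0.001, 2.333]
ft_force: [0.2, 1.2, -0.7]
opening: 0.996
```

Run:
```python
from h import *
s=env.state(); print(s)
for n in("scene","top"):
    p,d=env.read_camera(n); np.savez(f"pics/{n}1.npz",p=p,d=d)
    a=p[130:250,250:410] if n=="scene" else p[170:300,260:420]
    cv2.imwrite(f"pics/{n}1.png",cv2.resize(a[:,:,::-1],None,fx=5,fy=4.6 if n!="scene" else 5))
```

```text
{'t': 1.85, 'joints': array([-2.89594402e-02,  4.56617362e-01,  2.00708113e+00,  2.29009109e-04,
        6.78522771e-01, -7.91206838e-01]), 'qvel': array([ 0.03051146, -0.01982377,  0.01449236,  0.00333588,  0.00522651,
        0.01200123]), 'tau': array([-1.73566796e+00, -4.87140727e+01, -1.72551996e+01, -4.96205105e-02,
       -3.27155110e-02, -1.82557446e-01]), 'eef_pos': array([484.50307024,  51.92071654, 181.95959914]), 'tcp_rot': array([-3.14125289e+00, -5.48042583e-04,  2.33286530e+00]), 'ft_force': array([ 0.19437147,  1.15295661, -0.69931657]), 'moment': array([ 0.00675279,  0.03738821, -0.07045749]), 'opening': 0.9963885353159132}
```

View pics/scene1.png

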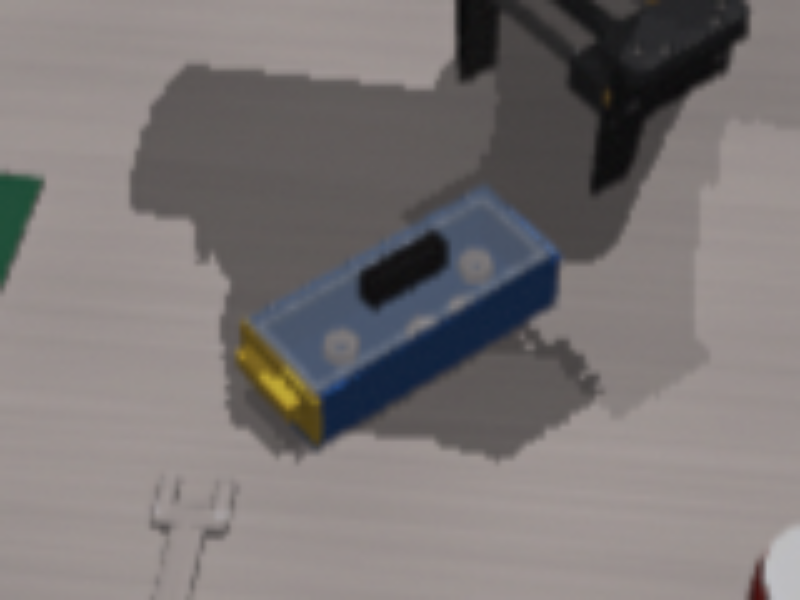

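The open gripper is above the plain end at about (600,90), and the box is clear below it. I'll take the plain end with only a small pad overlap, so the box can pivot in the pads.

play_rows:
  targets:
    - {"linear": [0,0,20],"turn": 0}
    - {"linear": [0,0,45],"turn": 0}
    - {"linear": [0,0,63],"turn": 0}
    - {"linear": [0,0,71],"turn": 0}
    - {"linear": [0,0,71],"turn": 0}

```text
t: 2.58
eef_pos: [484.2, 52.9, 111.4]
tcp_rot: [-3.141, -0.0, 2.335]
ft_force: [0.3, 0.2, 0.1]
opening: 1.001
```

play_rows:
  targets:
    - {"linear": [0,0,0],"turn": 0}
    - {"linear": [0,0,0],"turn": 0}
    - {"linear": [0,0,0],"turn": 0}
    - {"linear": [0,0,0],"turn": 0}
    - {"linear": [0,0,0],"turn": 0}
    - {"linear": [0,0,0],"turn": 0}
  hand: 50

```text
t: 3.32
eef_pos: [484.3, 52.2, 111.4]
tcp_rot: [-3.142, -0.0, 2.334]
ft_force: [-2.2, -1.3, 4.1]
opening: 0.64
```

Run:
```python
from h import *
s=env.state(); print(s["t"],s["eef_pos"],s["opening"]*95.1,s["ft_force"])
for n in("scene",):
    p,d=env.read_camera(n); np.savez(f"pics/{n}2.npz",p=p,d=d)
    a=p[130:250,250:410]
    cv2.imwrite(f"pics/{n}2.png",cv2.resize(a[:,:,::-1],None,fx=5,fy=5))
```

```text
3.325 [484.32285595  52.22096344 111.35395189] 60.84157911189867 [-2.24238422 -1.32678361  4.05011202]
```

View pics/scene2.png

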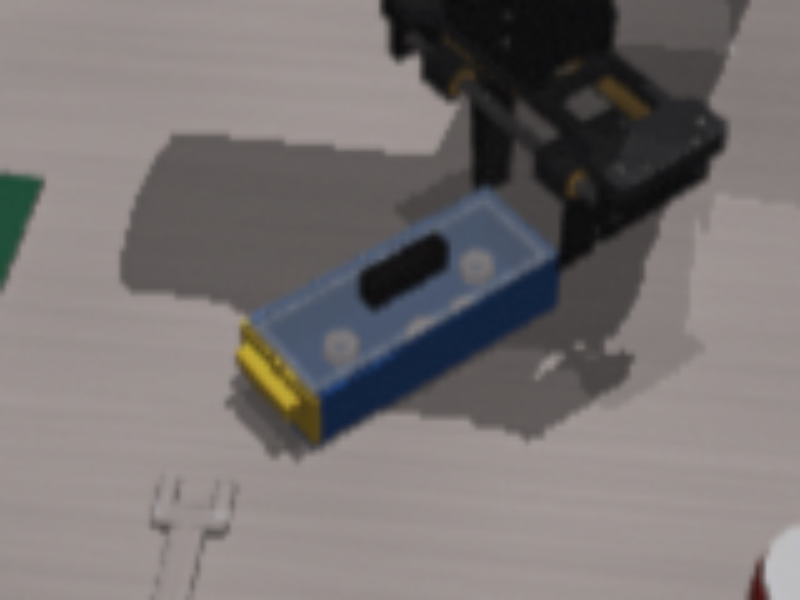

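The near finger is at the box corner, about (570,235). The opening is 60.8 mm against a 63 mm box, so I'll do a small lift to test the grip.

play_rows:
  targets:
    - {"linear": [0,0,0],"turn": 0}
    - {"linear": [0,0,-3],"turn": 0}
    - {"linear": [0,0,-6],"turn": 0}
    - {"linear": [0,0,-10],"turn": 0}
    - {"linear": [0,0,-10],"turn": 0}

```text
t: 4.0
eef_pos: [484.4, 52.4, 121.5]
tcp_rot: [3.141, 0.0, 2.334]
ft_force: [0.5, -0.1, -1.6]
opening: 0.641
```

```bash
cat > look.py <<'E'
from h import *
import sys
k=sys.argv[1]
s=env.state(); print(s["t"],s["eef_pos"].round(1),"op",round(s["opening"]*95.1,1),s["ft_force"].round(1),s["moment"].round(2))
for n in sys.argv[2:]:
    p,d=env.read_camera(n); np.savez(f"pics/{n}{k}.npz",p=p,d=d)
    if n=="scene": a=p[130:250,250:410]
    else: a=p[170:290,260:420]
    cv2.imwrite(f"pics/{n}{k}.png",cv2.resize(a[:,:,::-1],None,fx=5,fy=5))
E
python3 look.py 3 scene
```

```text
4.0 [484.4  52.4 121.5] op 61.0 [ 0.5 -0.1 -1.6] [ 0.02  0.01 -0.05]
```

View pics/scene3.png

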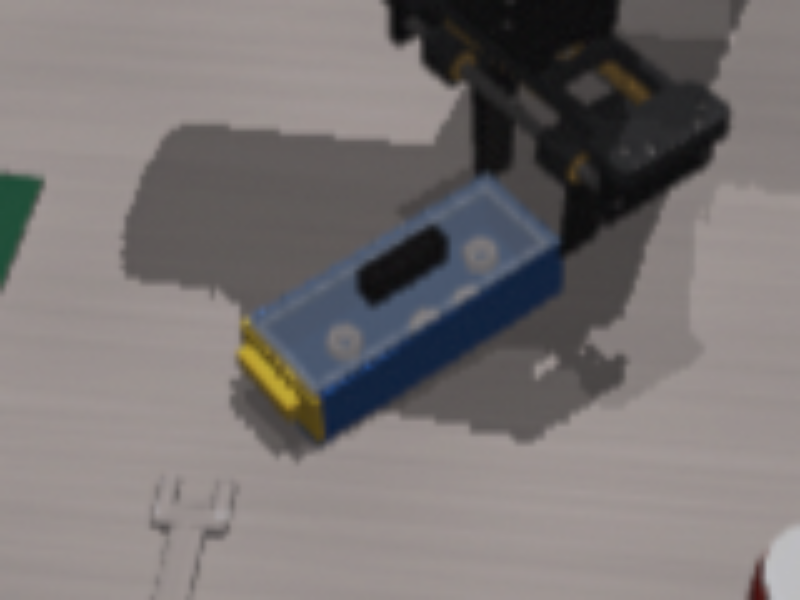

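Lifting 10 mm raised only the plain end: the yellow end stays on the bench at (320,435), so the box pivots in the pads (Fz -1.6 N, about half the weight). I'll continue along the arc to about 28°.

play_rows:
  targets:
    - {"linear": [0,0,-3],"turn": 0}
    - {"linear": [-1,0,-8],"turn": 0}
    - {"linear": [-3,0,-14],"turn": 0}
    - {"linear": [-6,0,-22],"turn": 0}
    - {"linear": [-9,0,-29],"turn": 0}
    - {"linear": [-13,0,-37],"turn": 0}
    - {"linear": [-18,0,-46],"turn": 0}
    - {"linear": [-22,0,-53],"turn": 0}
    - {"linear": [-25,0,-57],"turn": 0}
    - {"linear": [-27,0,-60],"turn": 0}
    - {"linear": [-27,0,-60],"turn": 0}
    - {"linear": [-27,0,-60],"turn": 0}
    - {"linear": [-27,0,-60],"turn": 0}

```text
t: 5.68
eef_pos: [503.0, 32.9, 181.1]
tcp_rot: [-3.141, -0.0, 2.334]
ft_force: [0.5, 0.6, -2.9]
opening: 0.643
```

```bash
python3 look.py 4 scene top
```

```text
5.675 [503.   32.9 181.1] op 61.1 [ 0.5  0.6 -2.9] [0.1  0.   0.01]
```

View pics/scene4.png

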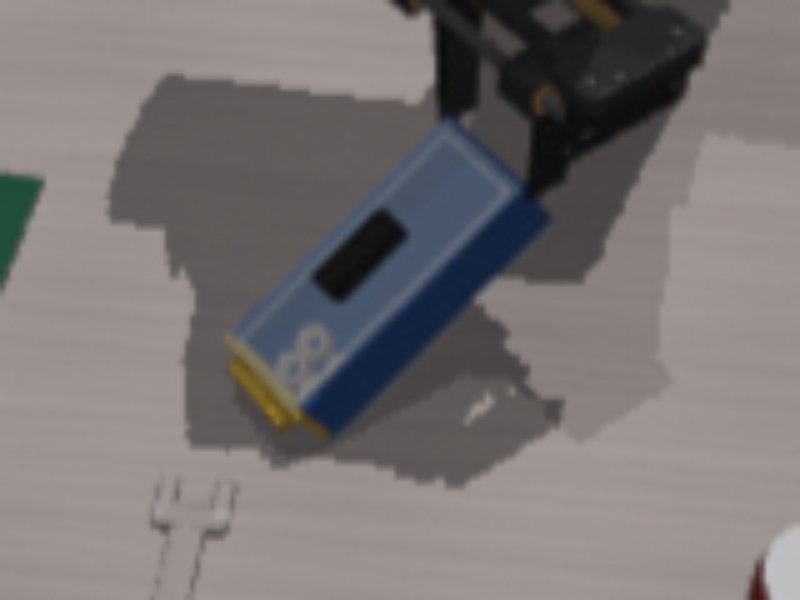

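View pics/top4.png

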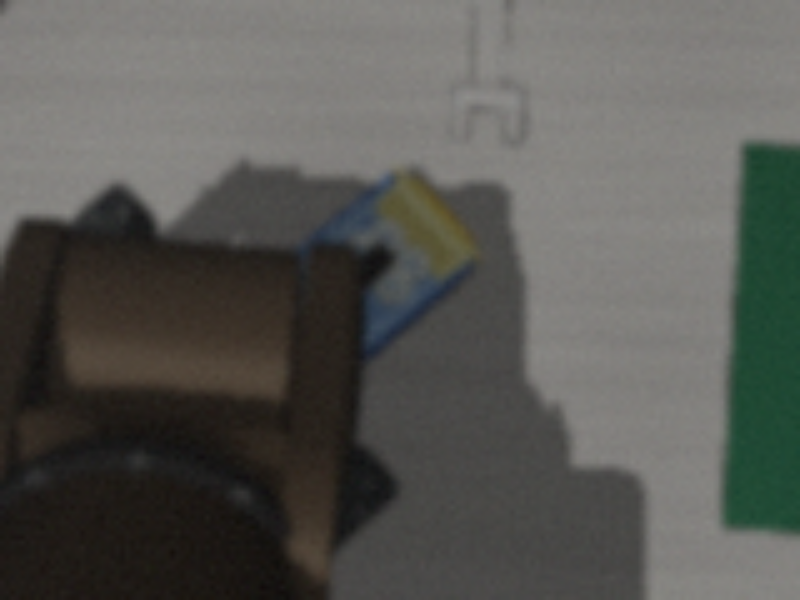

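Run:
```python
from h import *
p=np.load("pics/scene4.npz")["p"]; a=p[185:225,290:345]; cv2.imwrite("pics/z4.png",cv2.resize(cv2.convertScaleAbs(a[:,:,::-1],alpha=1.5),None,fx=13,fy=13,interpolation=cv2.INTER_CUBIC))
```

```text
(no output)
```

View pics/z4.png

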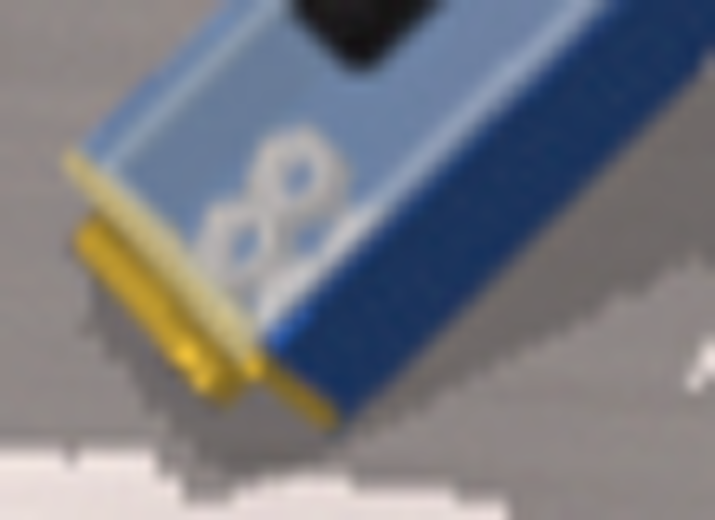

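The zoom shows two nuts at (295,175) and (240,240), and more behind the near wall at (320,250) and (270,310), all at the yellow end. Now I'll lower it back along the arc.

play_rows:
  targets:
    - {"linear": [2,0,3],"turn": 0}
    - {"linear": [5,0,7],"turn": 0}
    - {"linear": [9,0,14],"turn": 0}
    - {"linear": [14,0,23],"turn": 0}
    - {"linear": [18,0,31],"turn": 0}
    - {"linear": [21,0,38],"turn": 0}
    - {"linear": [24,0,46],"turn": 0}
    - {"linear": [26,0,52],"turn": 0}
    - {"linear": [27,0,57],"turn": 0}
    - {"linear": [27,0,61],"turn": 0}
    - {"linear": [27,0,64],"turn": 0}
    - {"linear": [27,0,66],"turn": 0}
    - {"linear": [27,0,68],"turn": 0}
    - {"linear": [27,0,69],"turn": 0}
    - {"linear": [27,0,70],"turn": 0}
    - {"linear": [27,0,70],"turn": 0}

```text
t: 7.78
eef_pos: [484.4, 52.3, 111.5]
tcp_rot: [3.141, 0.0, 2.334]
ft_force: [-1.7, 0.2, 3.0]
opening: 0.641
```

```bash
python3 look.py 5 scene
```

```text
7.775 [484.4  52.3 111.5] op 61.0 [-1.7  0.2  3. ] [0.04 0.35 0.01]
```

View pics/scene5.png

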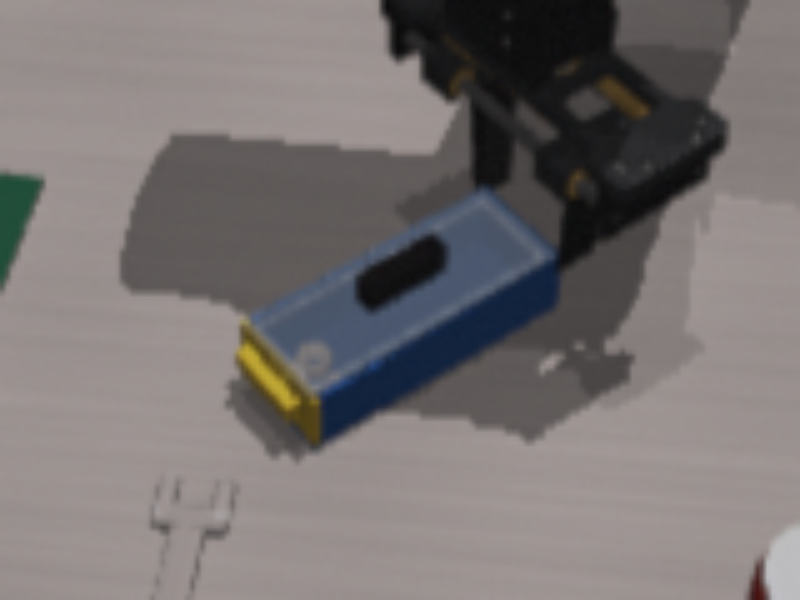

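The box is flat again, at its old place. I'll release it, back away and check the nuts from above.

play_rows:
  targets:
    - {"linear": [0,0,0],"turn": 0}
    - {"linear": [0,0,0],"turn": 0}
    - {"linear": [0,0,0],"turn": 0}
    - {"linear": [0,0,0],"turn": 0}
    - {"linear": [0,0,-15],"turn": 0}
    - {"linear": [0,0,-45],"turn": 0}
    - {"linear": [10,5,-80],"turn": 0}
    - {"linear": [40,20,-110],"turn": 0}
    - {"linear": [85,40,-120],"turn": 0}
    - {"linear": [130,60,-120],"turn": 0}
    - {"linear": [175,80,-120],"turn": 0}
    - {"linear": [215,100,-120],"turn": 0}
    - {"linear": [237,110,-120],"turn": 0}
    - {"linear": [237,110,-120],"turn": 0}
  hand: 95

```text
t: 9.57
eef_pos: [399.4, 300.6, 232.1]
tcp_rot: [3.141, 0.0, 2.336]
ft_force: [0.2, -0.1, 0.6]
opening: 0.995
```

```bash
python3 look.py 6 scene top
python3 - <<'E'
from h import *
p=np.load("pics/top6.npz")["p"]; a=p[195:275,280:370]; cv2.imwrite("pics/z6.png",cv2.resize(cv2.convertScaleAbs(a[:,:,::-1],alpha=1.8),None,fx=7,fy=7,interpolation=cv2.INTER_CUBIC))
E
```

```text
9.575 [399.4 300.6 232.1] op 94.6 [ 0.2 -0.1  0.6] [-0.09  0.    0.02]
```

View pics/z6.png

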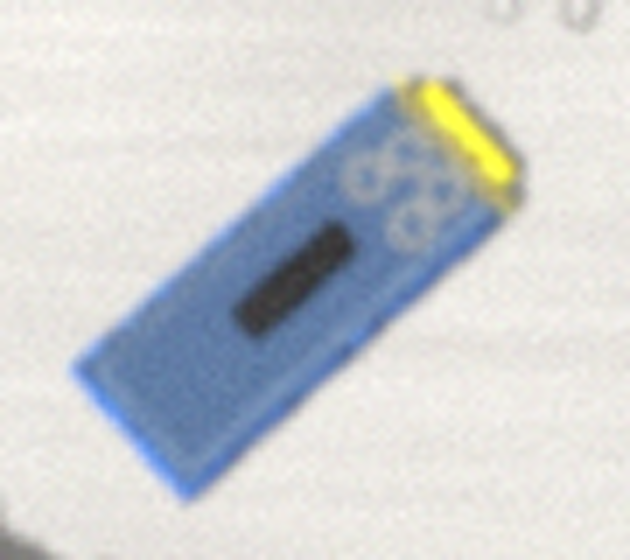

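View pics/scene6.png

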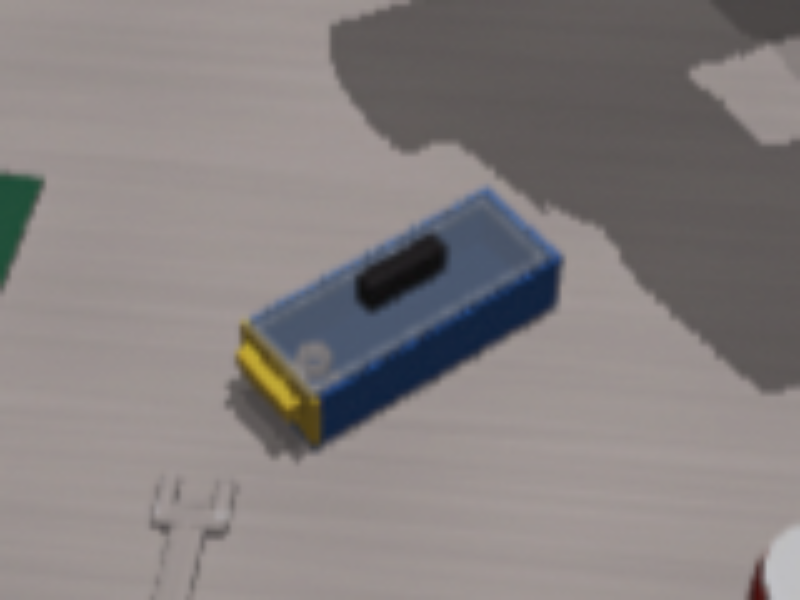

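Four nuts are grouped at the yellow end, at (370,177), (410,150), (445,190) and (412,228), and the box is flat. I'll check them in the box frame and measure the bar grip.

Run:
```python
from h import *
g=np.load("pics/top6.npz");p=g["p"];W3=cloud("top",g["d"]);W=W3.reshape(-1,3)
for th in(132,133,134,135,136):
    u=np.array([np.cos(np.radians(th)),np.sin(np.radians(th))]);v=np.array([-u[1],u[0]])
    P=W[(W[:,2]>37)&(W[:,2]<50)&(np.hypot(W[:,0]-542,W[:,1]+9.5)<105)][:,:2]-[542,-9.5]
    print(th,np.percentile(P@u,[.5,99.5]).round(1),np.percentile(P@v,[.7,99.3]).round(1))
near=(np.hypot(W3[...,0]-541,W3[...,1]+9)<60)
m=near&(W3[...,2]>53)&(W3[...,2]<80)
b=max(blobs(m,10),key=lambda x:x[1])[0];q=np.argwhere(b)[:,::-1]
w=np.array([ray("top",x,y,65)[:2] for x,y in q]);print("bar",w.mean(0),cv2.minAreaRect(w.astype(np.float32)),np.median(W3[b],0))
S,e=cv2.PCACompute(w.astype(np.float32),None);print(np.degrees(np.arctan2(e[0,1],e[0,0])))
th=np.radians(133.8);u=np.array([np.cos(th),np.sin(th)]);v=np.array([-u[1],u[0]])
for x,y in((370,177),(410,150),(445,190),(412,228)):
    q=ray("top",280+x/7-.43,195+y/7-.43,8)[:2]-[542.5,-9.6]; print("nut",(q@u).round(1),(q@v).round(1))
g=np.load("pics/scene6.npz");W3=cloud("scene",g["d"]);m=(np.hypot(W3[...,0]-541,W3[...,1]+9)<60)&(W3[...,2]>53)&(W3[...,2]<80)
print("scene bar",W3[m].min(0),np.median(W3[m],0))
```

```text
132 [-83.3  77.9] [-32.5  30. ]
133 [-83.3  77.9] [-32.4  30. ]
134 [-83.3  77.7] [-32.7  30.2]
135 [-83.2  77.8] [-33.4  31.1]
136 [-83.1  77.9] [-34.4  32. ]
bar [544.00959066 -10.32297024] ((543.8993530273438, -10.185356140136719), (14.307771682739258, 49.166595458984375), 42.78310012817383) [544.43115472  -9.62934957  64.57945653]
132.5599
nut -50.8 -12.4
nut -68.4 -9.7
nut -67.8 9.9
nut -49.2 12.0
scene bar [527.56748878 -31.93343487  53.19897059] [548.47074213 -11.189253    62.91397576]
```

The nuts lie in a 2x2 block: the first row is at x ≈ -68, on the wall, and the second at about -50, touching the first. The bar is at (543.9, -10.2) with its top at z ≈ 65. I'll go over the bar.

play_rows:
  targets:
    - {"linear": [-15,-5,0],"turn": 0}
    - {"linear": [-45,-15,0],"turn": 0}
    - {"linear": [-85,-29,0],"turn": 0}
    - {"linear": [-130,-45,0],"turn": 0}
    - {"linear": [-175,-60,0],"turn": 0}
    - {"linear": [-220,-75,0],"turn": 0}
    - {"linear": [-262,-90,5],"turn": 0}
    - {"linear": [-295,-101,15],"turn": 0}
    - {"linear": [-316,-108,30],"turn": 0}
    - {"linear": [-324,-111,45],"turn": 0}
    - {"linear": [-324,-111,55],"turn": 0}
    - {"linear": [-324,-111,60],"turn": 0}
  hand: 45

```text
t: 11.18
eef_pos: [543.3, -10.5, 170.5]
tcp_rot: [-3.141, -0.001, 2.335]
ft_force: [-0.2, -0.3, 0.0]
opening: 0.477
```

```bash
python3 look.py 7 scene
```

```text
11.175 [543.3 -10.5 170.5] op 45.3 [-0.2 -0.3  0. ] [-0.05 -0.05  0.08]
```

View pics/scene7.png

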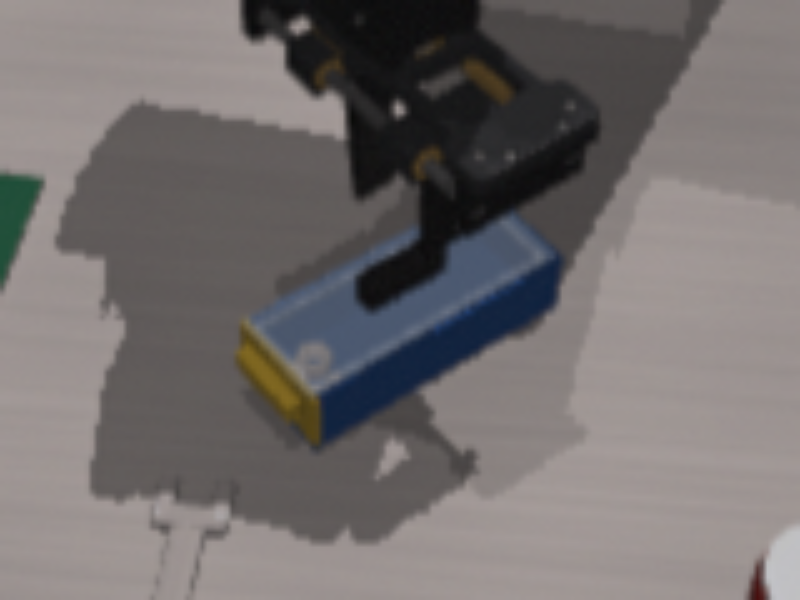

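The fingers are straddling the bar, which is at about (400,270). Next I descend and close.

play_rows:
  targets:
    - {"linear": [0,0,12],"turn": 0}
    - {"linear": [0,0,27],"turn": 0}
    - {"linear": [0,0,38],"turn": 0}
    - {"linear": [0,0,44],"turn": 0}
    - {"linear": [0,0,45],"turn": 0}
    - {"linear": [0,0,45],"turn": 0}

```text
t: 11.98
eef_pos: [543.9, -11.3, 126.4]
tcp_rot: [3.141, 0.0, 2.334]
ft_force: [-0.6, -0.8, 0.0]
opening: 0.473
```

play_rows:
  targets:
    - {"linear": [0,0,0],"turn": 0}
    - {"linear": [0,0,0],"turn": 0}
    - {"linear": [0,0,0],"turn": 0}
    - {"linear": [0,0,0],"turn": 0}
    - {"linear": [0,0,0],"turn": 0}
    - {"linear": [0,0,0],"turn": 0}
    - {"linear": [0,0,-1],"turn": 0}
    - {"linear": [0,0,-3],"turn": 0}
    - {"linear": [0,0,-6],"turn": 0}
    - {"linear": [0,0,-10],"turn": 0}
    - {"linear": [0,0,-15],"turn": 0}
    - {"linear": [0,0,-20],"turn": 0}
    - {"linear": [0,0,-25],"turn": 0}
    - {"linear": [0,0,-25],"turn": 0}
  hand: 4

```text
t: 13.72
eef_pos: [543.9, -11.3, 151.7]
tcp_rot: [3.141, 0.001, 2.334]
ft_force: [0.5, -0.1, -1.2]
opening: 0.143
```

```bash
python3 look.py 8 scene
```

```text
13.725 [543.9 -11.3 151.7] op 13.6 [ 0.5 -0.1 -1.2] [-0.03  0.01  0.02]
```

View pics/scene8.png

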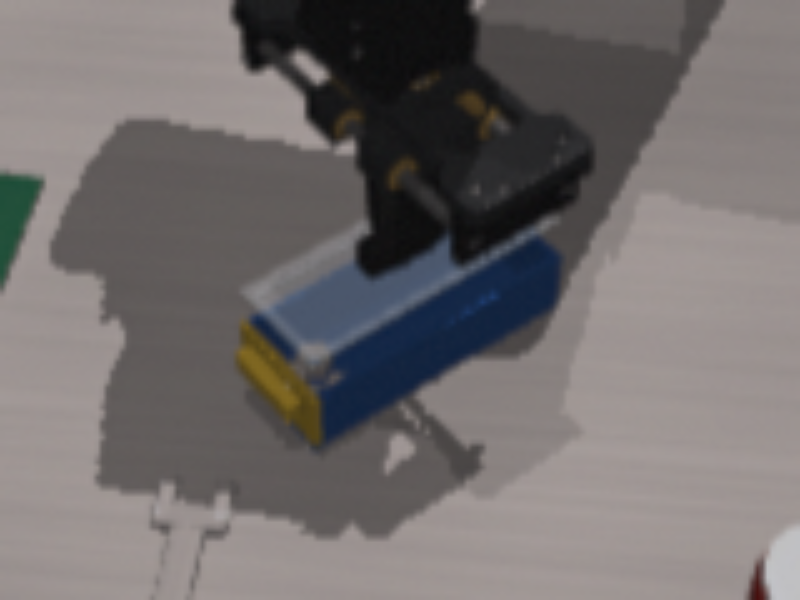

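The lid is off, held level by the bar, and the box has stayed put. I'll carry it to the mat and turn it along the mat's long side.

play_rows:
  targets:
    - {"linear": [0,0,-8],"turn": 0}
    - {"linear": [0,0,-22],"turn": 0}
    - {"linear": [0,0,-40],"turn": 0}
    - {"linear": [-4,-4,-54],"turn": -0.01}
    - {"linear": [-15,-14,-60],"turn": -0.05}
    - {"linear": [-35,-33,-60],"turn": -0.12}
    - {"linear": [-60,-57,-60],"turn": -0.21}
    - {"linear": [-88,-84,-60],"turn": -0.31}
    - {"linear": [-116,-111,-60],"turn": -0.41}
    - {"linear": [-144,-138,-58],"turn": -0.51}
    - {"linear": [-169,-162,-50],"turn": -0.61}
    - {"linear": [-189,-181,-36],"turn": -0.68}
    - {"linear": [-201,-193,-18],"turn": -0.725}
    - {"linear": [-206,-198,0],"turn": -0.742}
    - {"linear": [-206,-198,16],"turn": -0.742}
    - {"linear": [-206,-198,28],"turn": -0.742}
    - {"linear": [-206,-198,35],"turn": -0.742}
    - {"linear": [-206,-198,38],"turn": -0.742}
    - {"linear": [-206,-198,38],"turn": -0.742}

```text
t: 16.15
eef_pos: [543.2, -296.9, 113.4]
tcp_rot: [-3.142, 0.0, 3.076]
ft_force: [0.5, 0.6, -1.3]
opening: 0.144
```

```bash
sed -i 's/a=p\[130:250,250:410\]/a=p[130:250,170:330]/' look.py; python3 look.py 9 scene
```

```text
16.15 [ 543.2 -296.9  113.4] op 13.7 [ 0.5  0.6 -1.3] [ 0.08 -0.03 -0.01]
```

View pics/scene9.png

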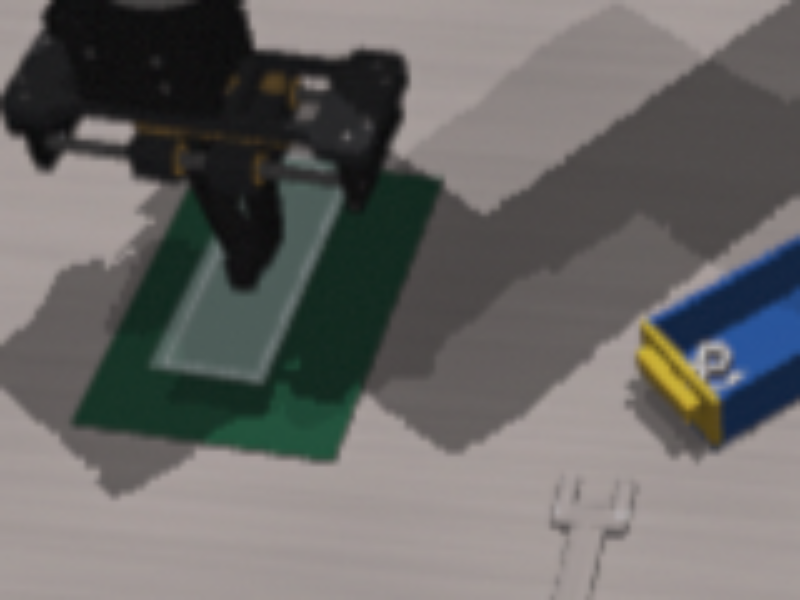

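The lid hovers level and aligned above the mat, with its plate between (150,365) and (340,190), and the open box is untouched. I'll lower the last 19 mm or so slowly.

play_rows:
  targets:
    - {"linear": [0,0,4],"turn": 0}
    - {"linear": [0,0,9],"turn": 0}
    - {"linear": [0,0,13],"turn": 0}
    - {"linear": [0,0,15],"turn": 0}
    - {"linear": [0,0,16],"turn": 0}
    - {"linear": [0,0,17],"turn": 0}
    - {"linear": [0,0,17],"turn": 0}

```text
t: 17.08
eef_pos: [543.1, -297.0, 96.2]
tcp_rot: [3.142, 0.0, 3.076]
ft_force: [-0.2, 0.2, -0.6]
opening: 0.146
```

play_rows:
  targets:
    - {"linear": [0,0,1],"turn": 0}
    - {"linear": [0,0,1],"turn": 0}

```text
t: 17.32
eef_pos: [543.0, -297.0, 95.2]
tcp_rot: [3.141, -0.0, 3.076]
ft_force: [-0.1, -0.5, -1.4]
opening: 0.144
```

play_rows:
  targets:
    - {"linear": [0,0,1],"turn": 0}
    - {"linear": [0,0,1],"turn": 0}

```text
t: 17.58
eef_pos: [543.1, -297.0, 94.3]
tcp_rot: [-3.142, 0.0, 3.076]
ft_force: [0.1, 0.4, 1.5]
opening: 0.142
```

There is contact at 94.3 mm, as predicted (Fz now +1.5 N). I'll release and go up.

play_rows:
  targets:
    - {"linear": [0,0,0],"turn": 0}
    - {"linear": [0,0,0],"turn": 0}
    - {"linear": [0,0,0],"turn": 0}
    - {"linear": [0,0,0],"turn": 0}
    - {"linear": [0,0,-10],"turn": 0}
    - {"linear": [0,0,-30],"turn": 0}
    - {"linear": [0,0,-65],"turn": 0}
    - {"linear": [0,0,-110],"turn": 0}
    - {"linear": [20,20,-150],"turn": 0}
    - {"linear": [45,55,-170],"turn": 0}
    - {"linear": [70,100,-175],"turn": 0}
    - {"linear": [80,130,-175],"turn": 0}
    - {"linear": [85,145,-175],"turn": 0}
    - {"linear": [85,145,-175],"turn": 0}
  hand: 45

```text
t: 19.32
eef_pos: [468.0, -146.5, 269.7]
tcp_rot: [-3.141, 0.001, 3.077]
ft_force: [0.3, 0.3, -0.3]
opening: 0.473
```

```bash
sed -i 's/p\[170:290,260:420\]/p/;s/p\[130:250,170:330\]/p/;s/fx=5,fy=5/fx=1.25,fy=1.25/' look.py; python3 look.py 10 scene top
```

```text
19.325 [ 468.  -146.5  269.7] op 45.0 [ 0.3  0.3 -0.3] [-0.07  0.05 -0.  ]
```

View pics/scene10.png

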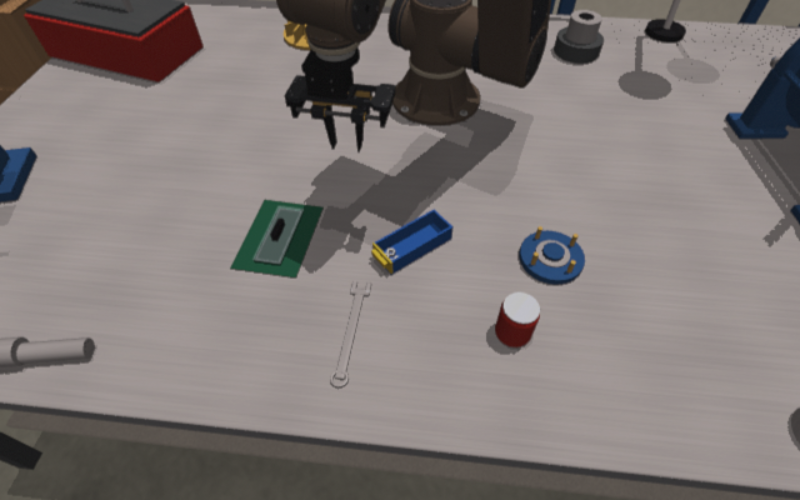

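View pics/top10.png

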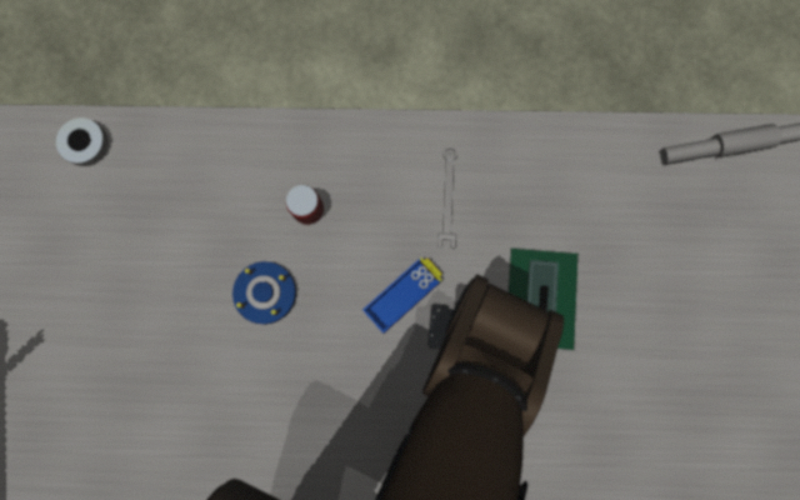

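The lid lies on the mat at scene (278,232) with its grip up, the box is open with the nuts at the yellow end at (390,252), and the bystanders look unmoved. Last I check the numbers.

Run:
```python
from h import *
p=np.load("pics/top10.npz")["p"]; a=p[195:275,280:370]; cv2.imwrite("pics/z10.png",cv2.resize(cv2.convertScaleAbs(a[:,:,::-1],alpha=1.8),None,fx=7,fy=7,interpolation=cv2.INTER_CUBIC))
g=np.load("pics/scene10.npz");g0=np.load("pics/scene0.npz");W=cloud("scene",g["d"]);
m=(np.abs(W[...,0]-543)<100)&(np.abs(W[...,1]+297)<70)
bar=m&(W[...,2]>18)&(W[...,2]<45);print("bar med",np.median(W[bar],0).round(1),"zmax",np.percentile(W[bar][:,2],95).round(1))
pl=m&(W[...,2]>7)&(W[...,2]<15); print("plate",np.percentile(W[pl],[2,50,98],axis=0).round(0))
Q=W[pl]; A=np.c_[Q[:,:2]-Q[:,:2].mean(0),np.ones(len(Q))]; print("tilt",np.linalg.lstsq(A,Q[:,2],rcond=None)[0])
# bystander image differences
t0=np.load("pics/top0.npz")["p"].astype(int);t1=p.astype(int)
for nm,(x0,x1,y0,y1) in dict(flange=(182,242,205,265),tin=(225,262,143,184),spanner=(350,370,115,203)).items():
    print(nm,np.abs(t0-t1)[y0:y1,x0:x1].mean().round(2))
```

```text
bar med [ 550.2 -293.1   30.7] zmax 34.1
plate [[ 470. -327.    7.]
 [ 560. -292.   10.]
 [ 621. -265.   13.]]
tilt [-7.02984510e-06 -9.59958533e-04  1.00474082e+01]
flange 10.46
tin 12.19
spanner 12.77
```

View pics/z10.png

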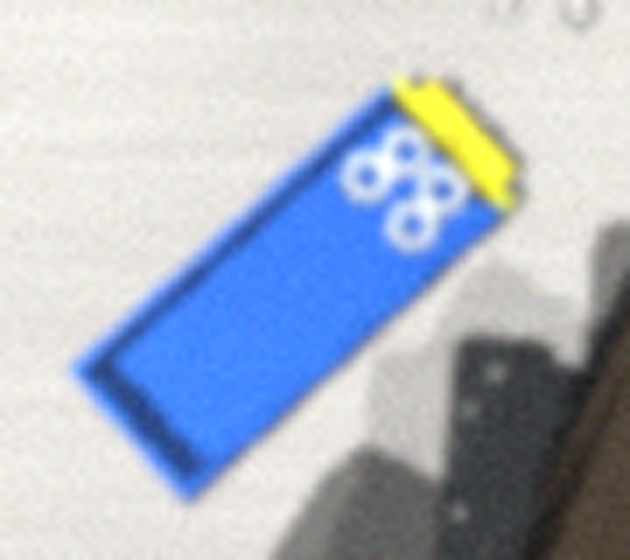

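All four nuts are grouped at the yellow end, at (365,175), (405,150), (440,188) and (410,225). The lid is flat, with its plate at z ≈ 10 and the bar top at about 33. The image difference of about 11 over the bystanders needs a quick centroid check before I hand in.

```bash
python3 - <<'E'
from h import *
for k in (0,10):
    for n in("top","scene"):
        p=np.load(f"pics/{n}{k}.npz")["p"];h=cv2.cvtColor(p,cv2.COLOR_RGB2HSV);H,S,V=[h[...,i].astype(int) for i in range(3)]
        bl=(H>100)&(H<125)&(S>90)&(V>50); rd=((H<8)|(H>172))&(S>120)
        R=dict(top=[(182,242,205,265),(225,262,143,184)],scene=[(405,480,170,235),(390,440,225,285)])[n]
        print(k,n,p[20:380:7].mean().round(1),[np.argwhere(m[y0:y1,x0:x1]).mean(0).round(2) for m,(x0,x1,y0,y1) in zip((bl,rd),R)])
    x0,x1,y0,y1=350,372,112,205
a=[cv2.cvtColor(np.load(f"pics/top{k}.npz")["p"],cv2.COLOR_RGB2GRAY)[112:205,345:375].astype(np.float32) for k in(0,10)]
print(cv2.phaseCorrelate(*a))
E
python3 -c "
from cell import env
print(env.job_done(), env.state()['t'])"
```

```text
0 top 106.1 [array([29.01, 29.31]), array([29.64, 22.17])]
0 scene 122.7 [array([35.1 , 36.41]), array([39.51, 20.43])]
10 top 113.7 [array([29.03, 29.33]), array([30.08, 21.83])]
10 scene 125.8 [array([35.72, 36.33]), array([39.54, 20.46])]
((-0.02248634742784006, 0.06133375703070243), 1.0836619906955296)
the job is handed in; nothing more can be done
the job is handed in; nothing more can be done
```

I tilted the box until the nuts slid to the yellow end, put it back flat, and laid the lid on the mat. The job was handed in at about 19.4 s of the 59 s allowed, with the arm clear of everything.

**How the tilt was done:** The moves allowed no tool tilt. I gripped the box across its sides at the plain end with a small pad overlap and lifted that end along an arc to about 28°. The box pivoted in the pads with the lid on, and I lowered it along the same arc. The yellow end stayed on or close to the bench throughout, so the box was never lifted clear of it.

**Last checks:**
- **Nuts:** all four lie in a 2x2 block at the yellow end. Two are against the wall and the other two touch them from behind, so not every nut touches the wall itself.
- **Box:** it is flat and within a few millimetres of its old place.
- **Lid:** it lies flat within the mat, grip upwards. Its plate top is at z ≈ 10 to 11 mm with no measurable tilt, and it touched down with about 1.5 N.
- **Bystanders:** flange, tin and spanner are unmoved to within about 0.6 pixel in the camera views. A raw image comparison differed by about 11 grey levels there; at least most of that is the picture being brighter overall.

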